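Stack an empty specimen tote on the full one and nest the spare inside it

ROBOT

A 6-joint arm with a two-finger parallel gripper is mounted at the origin on the work surface. World frame = base frame: x ahead of the robot, y to its left, z up, the work surface at z = 0. Lengths are in m, angles in rad, forces in N, time in s.
With the tool pointing down it reaches from about 0.375 to 0.9 m from the base axis. Payload 3.1 kg.
Tool frame: the origin (TCP) lies between the finger pads; the fingertips stand 17 mm ahead of it and the grasp point (between the pads) lies 2 mm behind it (robot.nose_length is the distance from the TCP to the fingertips, in m); z points along the fingers, y is the line along which they close (so a half turn about z gives the same grasp; the last joint's range is limited). The gripper opens to 87 mm and grips with 3 to 60 N. Pads are 19 mm wide; open, the fingers measure 117 mm over their backs; the gripper's body (75 mm by 190 mm) begins 51 mm behind the grasp point.
Start: joints at [-0.178, 0.527, 1.433, -0, 1.181, -0.178], TCP at [0.625, 0, 0.24] pointing down, gripper open.
Joint ranges: [-3.08, 3.08], [-0.75, 2.2], [0.22, 2.44], [-1.43, 4.57], [0, 2.65], [-2.85, 2.85]. Speed limits (rad/s): [2.79, 2.79, 3.14, 3.14, 3.14, 3.14].

INTERFACE

Orientations are given as a unit quaternion [x, y, z, w].
In Python, from rig import robot, cams gives the robot as it stands.
- The arm moves only by the shell command python3 -m pendant 'ROWS' [FORCE]. ROWS is JSON, a list of rows, each an object with "jaw": the opening, from 0 (shut) to 1 (fully open); "linear": the shift along the tool's x, y, z in cm, a list of three; "twist": the turn about the tool's z in degrees. A call has 1 to 12 rows; each row shifts and turns the commanded pose from where the row before left it, along the tool's axes as they then stand; what a row does not reach is not made up. A row lasts 1/12 s, in which the tool goes at most 41.7 mm and 7.16 degrees, less where a joint would pass 70% of its speed; a pose out of reach is approached as far as the arm can. A call is refused whole if a number of a shift passes 4.17 or a number of a turn 7.16, either way. A call with a gripper value outside its range is refused whole. The fingers move at their own pace and stop on an object; FORCE is the grip in N (left out, the last holds). Time passes only in rows, so rows that do not move let the fingers close. It gives the time, the measured TCP pose, the force, the opening and the grip force at its end, in the units of the state.
- robot.get_obs(): the state, without advancing time (a new reading comes with each control period).
- cams.camera(name): name is "scene" or "side" or "wrist"; returns a dict with "color" (400x640x3 uint8, blue, green, red), "depth" (400x640 float32, m along the optical axis (not along the pixel's ray), 0 where there is no reading), "fov_y" (degrees; the focal length in pixels is half the picture's height over the tangent of half this angle, whatever the lens; pixels are square), "cx", "cy" (the principal point, pixels), "view" (4x4, takes a point from world to camera coordinates). Camera axes: x right, y down, z forward; pixel columns grow to the right and rows downward; lengths in m; the calibration is good to about 2 mm. A picture is of the moment at which its call begins.
- robot.hand_in(): hands the job in; it is judged then, once.
The state is a dict: "time": time; "q": joint angles; "joint_velocities": joint speeds; "joint_torque": joint torques, N m; "position": TCP position; "tool_rot": TCP orientation; "ft_force": force on the tool from outside, world axes, zero at the start; "moment": the same for the moment, N m; "grip_width": finger opening in m; "grip_force": force on a finger pad.
Only numpy, scipy, OpenCV 4.12 (cv2) and the standard library are available. Lean on these libraries where they do the work, as an engineer would, in place of code of your own. Each camera call takes 0.05 s, during which the arm holds its last target. There are 200 camera calls.

TASK

Clear the bench: stack the empty blue tote on top of the full grey tote, turned the way round that keeps it up on the saddles and clear of the polished specimens, and nest the empty yellow tote inside the blue one. Press each one down, firmly but gently, until it is fully home past its sprung grips, leave the full tote where it stands on its springy platform, and disturb nothing else on the bench.

Things in the scene. Friction and masses are not known exactly. Their poses are not given: they have to be found in the camera images.
- full_tote: The full tote: grey plastic, about 200 g, three specimens standing in it, on the platform. All three totes have one shape: 130 mm long (x), 68 wide (y), 62 high. Origin: centre of the underside; z up; +x points to the end with the blank white label. Below the rim band the body tapers to a 112 x 50 mm floor; seen from above, its label end has a centre notch, its plain end a centre tab.
- blue_tote: The blue tote: blue plastic, empty, about 120 g, on the bench; shape and axes as the full tote. Set on another tote turned half a turn (label end over plain end) it stacks: tab and two corner feet land on the lower tote's saddle ledges, 10 mm below its rim (1.5 mm play each way, sloping lead-ins 3 mm wide). Fully home: origin 52 mm above the lower tote's origin, centres in line.
- yellow_tote: The yellow tote: yellow plastic, empty, about 120 g, on the bench; shape and axes as the full tote. Set on another tote the same way round (label end over label end) a tote drops inside and nests, with about 1.5 mm of play each way: fully home, its rim band rests on the lower tote's rim, its origin is 26 mm above the lower tote's origin and their centres are in line.
- full_rim (a point): Centre of the full tote's mouth, level with its rim, 62 mm above its underside. Inside the long sides of every tote's rim are four black sprung grips. They hold the tote that sits in or on it; its own weight does not seat it: it must be pushed down past them, by about 5 to 15 N (it varies), until it is felt to bottom; much over 25 N is rough.
- blue_rim (a point): Centre of the blue tote's mouth, level with its rim, 62 mm above its underside (axes as the tote). Grip here from above, across the width (y) at mid-length: the outside of the rim band is plain and upright, 68 mm wide, 26 mm high (down to 36 mm above the underside), walls 2.5 mm.
- yellow_rim (a point): Centre of the yellow tote's mouth, level with its rim, 62 mm above its underside (axes as the tote). Same rim band and grip as the blue tote. When nested fully home, the whole 26 mm band stays above the lower tote's rim.
- platform: Spring-mounted anti-vibration platform under the full tote: 180 x 135 mm, 36 mm high, aluminium plate with black rubber top on a fixed steel base with four springs. Origin: centre of its underside on the bench. The plate gives by a few mm (7 at most, then its stops) under a hand's push, with all that stands on it, and comes back up, so heights alone do not tell when a tote has bottomed.
- specimen1: Mounted specimen in the full tote: black resin puck 25 mm across, 22 mm high, upright, with a polished brass face on top. Origin: centre of its underside.
- specimen2: Mounted specimen in the full tote: black resin puck 25 mm across, 22 mm high, upright, with a polished steel face on top. Origin: centre of its underside.
- specimen3: Mounted specimen in the full tote: black resin puck 25 mm across, 22 mm high, upright, with a polished copper face on top. Origin: centre of its underside.
- tape_roll: Bystander: brown packing-tape roll lying flat, 104 mm across, 48 mm high. Origin: centre of its underside.
- steel_beaker: Bystander: small open steel beaker, 64 mm across, 70 mm high. Origin: centre of its underside.
- oilstone: Bystander: dark brown sharpening stone, 30 x 110 x 22 mm. Origin: centre of its underside.
- spray_bottle: Bystander: white spray bottle with red trigger, 84 mm across, 197 mm high. Origin: centre of its underside.
- black_tape: Bystander: roll of black electrical tape lying flat, 64 mm across, 19 mm high. Origin: centre of its underside.
- marker: Bystander: black and green marker pen lying flat, about 120 mm long, 13 mm thick. Origin: centre of its underside.
- blower: Bystander: olive rubber blower bulb standing on its base, nozzle up, 60 mm across, 105 mm high. Origin: centre of its underside.

How it is judged:
At the end, for the whole second after the job is handed in: The blue tote is stacked on the grey one, half a turn round, 52 mm up, and the yellow tote is nested in the blue one, 26 mm up: each within 2 mm of fully home in height and 4 mm sideways, all three level (within about 3 degrees), at rest, the grey tote still on its platform (z of blue_tote in the frame of full_tote between 0.05 and 0.054 m and x of blue_tote in the frame of full_tote between -0.004 and 0.004 m and y of blue_tote in the frame of full_tote between -0.004 and 0.004 m and z of yellow_tote in the frame of blue_tote between 0.024 and 0.028 m and x of yellow_tote in the frame of blue_tote between -0.004 and 0.004 m and y of yellow_tote in the frame of blue_tote between -0.004 and 0.004 m and angle between each of full_tote, blue_tote, yellow_tote's own z axis and vertical below 0.06 rad and linear speed of each of full_tote, blue_tote, yellow_tote below 0.02 m/s and horizontal distance between full_tote and platform below 0.045 m); the robot touches nothing.
It fails at once if an empty tote touches the specimens or a finger touches them (contact force between any of blue_tote, yellow_tote, the fingers and specimen1 above 0.5 N or contact force between any of blue_tote, yellow_tote, the fingers and specimen2 above 0.5 N or contact force between any of blue_tote, yellow_tote, the fingers and specimen3 above 0.5 N).
It fails at once if a specimen is knocked over (angle between any of specimen1, specimen2, specimen3's own z axis and vertical above 0.35 rad).
It fails at once if totes are forced together hard: contact forces adding up to over 50 N, the sprung grips' own clamping of 7 to 15 N included (contact force between blue_tote and full_tote above 50 N or contact force between yellow_tote and blue_tote above 45 N or contact force between yellow_tote and full_tote above 45 N).
It fails at once if the full tote is shifted by more than 30 mm or tipped (distance of full_tote from where it was at the start of the episode above 0.03 m or angle between full_tote's own z axis and vertical above 0.2 rad).
It fails at once if a bystander is moved by more than 30 mm (distance of any of tape_roll, steel_beaker, oilstone, spray_bottle, black_tape, marker, blower from where it was at the start of the episode above 0.03 m).
It also fails if it takes over 72 s, if anything falls off the work surface, if the arm or the gripper's body presses on something with over 40 N, if the wrist force passes 120 N, or if a joint passes its speed limit or range.

## Working session

There is one attempt and no reset: what is moved stays moved. The work goes in short steps, Python scripts to look and compute and a shell command to move; the robot and the scene stay as the last step left them, time stands still between calls to the robot, and variables do not carry over. Pictures are saved under pics/ and viewed, at most 13 in all, crops included, and the job is handed in when it is done.

```bash
mkdir -p pics; cat > h.py <<'E'
import numpy as np,cv2
from rig import robot,cams
def cam(n):
    c=cams.camera(n); c['f']=c['color'].shape[0]/2/np.tan(np.radians(c['fov_y'])/2); return c
def pts(c):
    h,w=c['depth'].shape; u,v=np.meshgrid(np.arange(w),np.arange(h)); d=c['depth']
    P=np.stack([(u-c['cx'])/c['f']*d,(v-c['cy'])/c['f']*d,d],-1)
    T=np.linalg.inv(c['view']); W=P@T[:3,:3].T+T[:3,3]; W[d==0]=np.nan; return W
def ray(c,u,v,z):
    T=np.linalg.inv(c['view']); r=T[:3,:3]@np.array([(u-c['cx'])/c['f'],(v-c['cy'])/c['f'],1]); o=T[:3,3]
    return o+r*(z-o[2])/r[2]
E
python3 - <<'E'
from h import *
ims=[]
for n in("scene","side","wrist"):
    c=cam(n); cv2.imwrite(f'pics/{n}0.png',c['color']); np.savez(f'{n}0.npz',**c)
    print(n,np.linalg.inv(c['view'])[:3].round(3).tolist(),c['f'])
print(robot.get_obs())
E
```

```text
scene [[0.291, 0.817, -0.497, 1.116], [0.957, -0.244, 0.16, -0.164], [0.01, -0.522, -0.853, 1.013]] 441.41194986224156
side [[-0.988, -0.057, 0.143, 0.451], [-0.152, 0.49, -0.858, 0.928], [-0.021, -0.87, -0.493, 0.624]] 427.77287925599325
wrist [[1.0, 0.001, -0.001, 0.625], [0.0, -0.969, -0.245, 0.067], [-0.001, 0.245, -0.969, 0.383]] 280.79741458591974
{'time': 0.15, 'q': array([-1.78492562e-01,  5.28243366e-01,  1.43361116e+00, -5.15288863e-05,
        1.18140732e+00, -1.78512151e-01]), 'joint_velocities': array([-0.00195025, -0.00288775, -0.00446756,  0.00102117, -0.00145329,
        0.00061961]), 'joint_torque': array([ 9.14956272e-04, -4.40429199e+01, -1.76841742e+01,  6.33679633e-02,
        5.52540855e-02, -1.06930895e-04]), 'position': array([6.24460398e-01, 1.17489962e-04, 2.38801090e-01]), 'tool_rot': array([ 7.07092679e-01,  7.07120391e-01, -4.95561031e-04, -6.71968532e-04]), 'ft_force': array([-0.40233176, -0.10277829,  0.86238389]), 'moment': array([-0.01748802,  0.03339441, -0.01790369]), 'grip_force': 0.0, 'grip_width': 0.08713672118197119}
```

View pics/scene0.png

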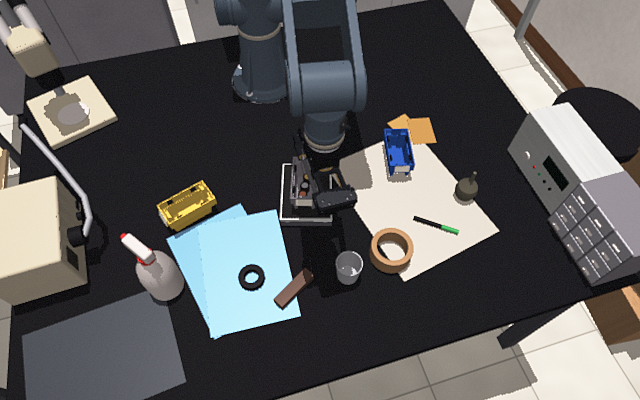

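View pics/side0.png

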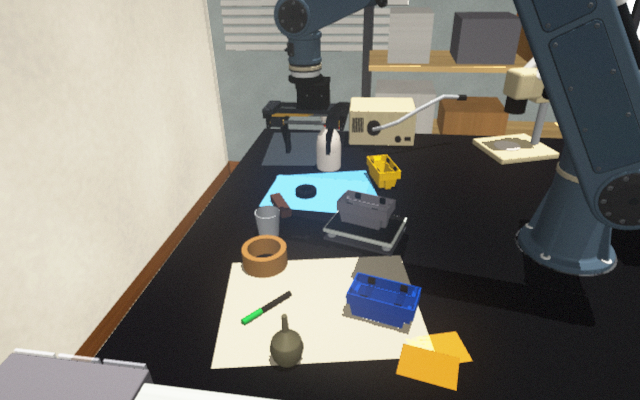

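View pics/wrist0.png

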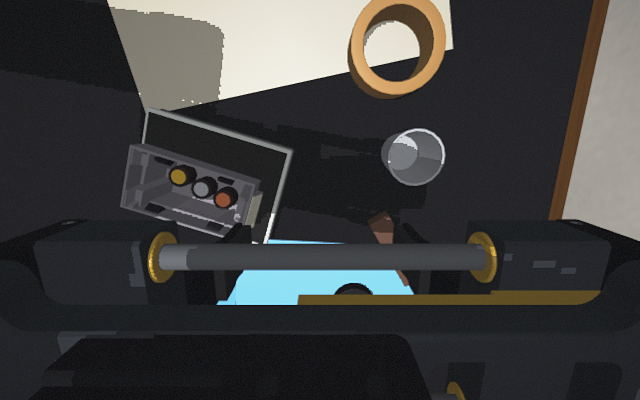

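The scene view shows yellow at (187,205), blue at (398,150) with a whitish label at its lower end, and grey on the platform at about (305,190). The wrist view shows grey at (190,185), its label probably at the right end (255,208).

```bash
cat >> h.py <<'E'
def rim(c,mask,z,zt=.006):
    W=pts(c); m=mask&(abs(W[...,2]-z)<zt); P=W[m]
    r=cv2.minAreaRect((P[:,:2]*1000).astype(np.float32)); return P,r
def load(n): return {k:(v if v.ndim else v.item()) for k,v in np.load(n).items()}
def hsv(c): return cv2.cvtColor(c['color'],cv2.COLOR_BGR2HSV)
def blue(c): h=hsv(c); return (h[...,0]>105)&(h[...,0]<130)&(h[...,1]>150)&(h[...,2]>40)
def yel(c): h=hsv(c); return (h[...,0]>20)&(h[...,0]<33)&(h[...,1]>150)&(h[...,2]>40)
E
python3 - <<'E'
from h import *
def big(m):
    n,l,s,_=cv2.connectedComponentsWithStats(cv2.morphologyEx(m.astype(np.uint8),cv2.MORPH_CLOSE,np.ones((5,5)))); k=1+np.argmax(s[1:,4]); return l==k
for n in("scene0","side0"):
    c=load(n+'.npz'); W=pts(c)
    for nm,f in(("blue",blue),("yel",yel)):
        m=f(c)&big(f(c)); 
        for zt in(.006,.012):
            P,r=rim(c,m,.062,zt); print(n,nm,len(P),r, P[:,2].mean(), np.nanpercentile(W[m][:,2],[50,95,99]).round(4))
        # label: whitish points nearby not sheet
        h=hsv(c); ctr=np.array(r[0])/1000
        w=(h[...,1]<70)&(h[...,2]>110)&(W[...,2]>.02)&(W[...,2]<.07)&(np.hypot(W[...,0]-ctr[0],W[...,1]-ctr[1])<.085)
        print(' label',w.sum(),W[w].mean(0)-[*ctr,0] if w.any() else '')
c=load('wrist0.npz');W=pts(c);m=np.zeros(W.shape[:2],bool);m[135:235,110:265]=1
P,r=rim(c,m,.098);print('full',len(P),r,P[:,2].mean())
for n,b in(("scene0",(150,220,270,340)),("side0",(185,235,325,405))):
    c=load(n+'.npz');W=pts(c);m=np.zeros(W.shape[:2],bool);m[b[0]:b[1],b[2]:b[3]]=1
    P,r=rim(c,m,.098);print('full',n,len(P),r)
o=[]
for n,x,y in(("scene0",398,150),("scene0",187,205),("side0",384,300),("side0",383,170),("wrist0",190,185),("side0",367,210)):
    im=load(n+'.npz')['color']; s=50 if n!="wrist0" else 80
    o.append(cv2.resize(im[y-s*3//4:y+s*3//4,x-s:x+s],(266,200),interpolation=cv2.INTER_CUBIC))
cv2.imwrite('pics/m.png',np.vstack([np.hstack(o[:3]),np.hstack(o[3:])]))
E
```

```text
scene0 blue 169 ((433.26397705078125, 283.32012939453125), (66.77645874023438, 133.59352111816406), 75.65678405761719) 0.060706677219782165 [0.0358 0.0625 0.0648]
scene0 blue 292 ((433.7018127441406, 283.32354736328125), (67.40938568115234, 134.25775146484375), 75.91699981689453) 0.05739345034884122 [0.0358 0.0625 0.0648]
 label 122 [ 0.05876978 -0.00916757  0.05146206]
scene0 yel 275 ((446.2493591308594, -304.0092468261719), (73.23477935791016, 130.5669403076172), 19.19914436340332) 0.06075423767760704 [0.0392 0.0625 0.0647]
scene0 yel 441 ((446.8614501953125, -305.1871337890625), (73.31941223144531, 133.12049865722656), 19.535213470458984) 0.05788758846494946 [0.0392 0.0625 0.0647]
 label 38 [ 0.02265364 -0.0636463   0.05002663]
side0 blue 441 ((431.8082580566406, 284.5169372558594), (72.55267333984375, 130.39801025390625), 75.96306610107422) 0.05985699864733469 [0.0434 0.0615 0.0627]
side0 blue 750 ((431.8033142089844, 284.5181579589844), (72.55267333984375, 130.40817260742188), 75.96306610107422) 0.056960207248381106 [0.0434 0.0615 0.0627]
 label 18 [-0.04416469  0.03039984  0.04096552]
side0 yel 0 ((0.0, 0.0), (0.0, 0.0), 0.0) nan [0.0006 0.0024 0.0033]
side0 yel 0 ((0.0, 0.0), (0.0, 0.0), 0.0) nan [0.0006 0.0024 0.0033]
 label 0 
full 1888 ((483.7890930175781, -1.9847488403320312), (68.91709899902344, 133.00010681152344), 71.91139221191406) 0.09581851777462537
full scene0 171 ((486.3316650390625, -2.199756622314453), (65.99382781982422, 134.5045166015625), 72.0684814453125)
full side0 315 ((482.7376403808594, -0.766021728515625), (74.5179214477539, 130.8038330078125), 71.60826873779297)<stdin>:9: RuntimeWarning: Mean of empty slice.
  ret = ret.dtype.type(ret / rcount)
```

View pics/m.png

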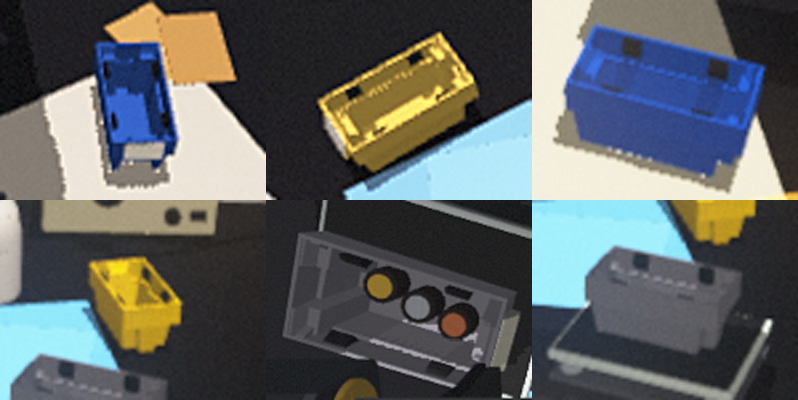

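Blue's label end points to about -14° and yellow's to about -70.6°. Grey's points to about -18°, with the label at the right end in the wrist view. I'll move to a spot where the wrist camera can see blue.

```bash
python3 -m pendant '[{"jaw":1,"linear":[2.64,-1.15,0],"twist":0},{"jaw":1,"linear":[2.64,-1.15,0],"twist":0},{"jaw":1,"linear":[2.64,-1.15,0],"twist":0},{"jaw":1,"linear":[2.64,-1.15,0],"twist":0},{"jaw":1,"linear":[2.64,-1.15,0],"twist":0},{"jaw":1,"linear":[2.64,-1.15,0],"twist":0},{"jaw":1,"linear":[2.64,-1.15,0],"twist":0},{"jaw":1,"linear":[2.64,-1.15,0],"twist":0},{"jaw":1,"linear":[2.64,-1.15,0],"twist":0},{"jaw":1,"linear":[2.64,-1.15,0],"twist":0}]'
python3 -m pendant '[{"jaw":1,"linear":[0,0,0],"twist":-6.9},{"jaw":1,"linear":[0,0,0],"twist":-6.9},{"jaw":1,"linear":[0,0,0],"twist":-6.9},{"jaw":1,"linear":[0,0,0],"twist":-6.9},{"jaw":1,"linear":[0,0,0],"twist":-6.9},{"jaw":1,"linear":[0,0,0],"twist":-6.9},{"jaw":1,"linear":[0,0,0],"twist":-6.9},{"jaw":1,"linear":[0,0,0],"twist":-6.9},{"jaw":1,"linear":[0,0,0],"twist":-6.9},{"jaw":1,"linear":[0,0,0],"twist":-6.9},{"jaw":1,"linear":[0,0,0],"twist":-6.7},{"jaw":1,"linear":[0,0,0],"twist":0}]'
cat >> h.py <<'E'
from scipy.spatial.transform import Rotation as R
def tool():
    o=robot.get_obs(); M=R.from_quat(o['tool_rot']).as_matrix(); return np.array(o['position']),M
def goto(xy,theta):
    "shift in tool axes (cm) from measured TCP, and twist to bring tool y to theta deg"
    p,M=tool(); th=np.degrees(np.arctan2(M[1,1],M[0,1])); d=np.array([*xy,p[2]])-p
    print('TCP',p.round(4),'theta',th.round(2),'shift cm',(M.T@d*100).round(2),'twist',round(-((theta-th+180)%360-180),2))
E
python3 - <<'E'
from h import *
c=cam('wrist');cv2.imwrite('pics/w1.png',c['color']);W=pts(c)
m=blue(c)
for zt in(.004,.006):
    P,r=rim(c,m,.061,zt);print(len(P),r,np.nanpercentile(W[m][:,2],[50,95,99]))
print(robot.get_obs()['q'].round(3))
goto(np.array(r[0])/1000,r[2])
E
```

```text
time: 0.98
position: [0.509, 0.2652, 0.2393]
tool_rot: [0.707, 0.707, -0.0, -0.0]
ft_force: [0.7, 0.5, 0.6]
grip_width: 0.0872
grip_force: 0.0
time: 1.98
position: [0.5097, 0.264, 0.2392]
tool_rot: [0.123, 0.992, -0.0, -0.0]
ft_force: [0.3, -0.3, -0.6]
grip_width: 0.0871
grip_force: 0.0
1049 ((432.8721008300781, 283.49298095703125), (67.67991638183594, 130.9349365234375), 76.47631072998047) [0.0232607  0.06134736 0.06227513]
1186 ((432.8721008300781, 283.49298095703125), (67.67991638183594, 130.9349365234375), 76.47631072998047) [0.0232607  0.06134736 0.06227513]
[ 0.283  0.459  1.563  0.     1.12  -1.036]
TCP [0.5098 0.264  0.2393] theta 75.56 shift cm [ 7.93 -0.03  0.  ] twist -0.91
```

View pics/w1.png

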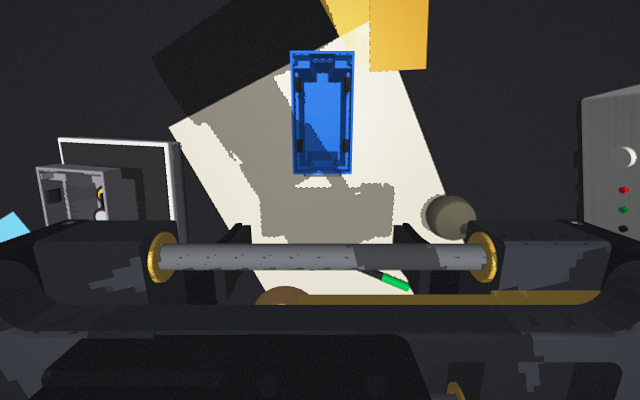

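The wrist view shows blue's rim centred at (322,112), and the measured size matches 68 x 130 mm. I'll go over it, then descend.

```bash
python3 -m pendant '[{"jaw":1,"linear":[2.64,-0.01,0],"twist":-0.7},{"jaw":1,"linear":[2.64,-0.01,0],"twist":0},{"jaw":1,"linear":[2.64,-0.01,0],"twist":0},{"jaw":1,"linear":[0,0,2.5],"twist":0},{"jaw":1,"linear":[0,0,2.5],"twist":0},{"jaw":1,"linear":[0,0,2.5],"twist":0},{"jaw":1,"linear":[0,0,2.5],"twist":0},{"jaw":1,"linear":[0,0,2.5],"twist":0},{"jaw":1,"linear":[0,0,0],"twist":0}]'
python3 - <<'E'
from h import *
goto((.4329,.2835),76.2)
E
```

```text
time: 2.78
position: [0.4301, 0.2815, 0.1107]
tool_rot: [0.12, 0.993, -0.002, -0.004]
ft_force: [-1.5, -0.3, -0.0]
grip_width: 0.087
grip_force: 0.0
TCP [0.4301 0.2815 0.1107] theta 76.23 shift cm [-0.22  0.26 -0.  ] twist 0.03
```

```bash
python3 -m pendant '[{"jaw":1,"linear":[0,0,0],"twist":0},{"jaw":1,"linear":[0,0,0],"twist":0},{"jaw":1,"linear":[0,0,0],"twist":0}]'
python3 - <<'E'
from h import *
goto((.4329,.2835),76.2)
E
```

```text
time: 3.03
position: [0.4342, 0.2831, 0.1161]
tool_rot: [0.119, 0.993, 0.001, 0.001]
ft_force: [0.3, -0.2, 0.6]
grip_width: 0.0873
grip_force: 0.0
TCP [0.4342 0.2831 0.1161] theta 76.36 shift cm [ 0.13  0.01 -0.  ] twist 0.16
```

```bash
python3 -m pendant '[{"jaw":1,"linear":[0.1,0,1.4],"twist":0},{"jaw":1,"linear":[0,0,1.4],"twist":0},{"jaw":1,"linear":[0,0,1.4],"twist":0},{"jaw":1,"linear":[0,0,1.4],"twist":0},{"jaw":1,"linear":[0,0,1.3],"twist":0},{"jaw":1,"linear":[0,0,0],"twist":0},{"jaw":1,"linear":[0,0,0],"twist":0},{"jaw":0,"linear":[0,0,0],"twist":0},{"jaw":0,"linear":[0,0,0],"twist":0},{"jaw":0,"linear":[0,0,0],"twist":0},{"jaw":0,"linear":[0,0,0],"twist":0},{"jaw":0,"linear":[0,0,0],"twist":0}]' 40
python3 -m pendant '[{"jaw":0,"linear":[0,0,0],"twist":0},{"jaw":0,"linear":[0,0,0],"twist":0},{"jaw":0,"linear":[0,0,0],"twist":0}]'
python3 - <<'E'
from h import *
goto((.4329,.2835),76.2)
E
```

```text
time: 4.03
position: [0.4325, 0.2832, 0.0463]
tool_rot: [0.118, 0.993, 0.0, 0.001]
ft_force: [-1.7, 0.0, 5.6]
grip_width: 0.0675
grip_force: 40.0
time: 4.28
position: [0.4325, 0.2831, 0.0463]
tool_rot: [0.118, 0.993, 0.0, 0.001]
ft_force: [0.3, -0.4, 5.8]
grip_width: 0.0676
grip_force: 40.0
TCP [0.4325 0.2831 0.0463] theta 76.39 shift cm [-0.03  0.04  0.  ] twist 0.19
```

Gripped: the opening is 67.5 mm. Next: lift, shift toward grey, turn half round.

```bash
python3 -m pendant '[{"jaw":0,"linear":[0,0,-0.5],"twist":0},{"jaw":0,"linear":[0,0,-1.5],"twist":0},{"jaw":0,"linear":[0,0,-2.4],"twist":0},{"jaw":0,"linear":[0,0,-2.4],"twist":0},{"jaw":0,"linear":[0,0,-2.4],"twist":0},{"jaw":0,"linear":[0,0,-2.4],"twist":0},{"jaw":0,"linear":[0,0,-2.4],"twist":0},{"jaw":0,"linear":[0,0,-2.4],"twist":0},{"jaw":0,"linear":[0,0,-1.2],"twist":0},{"jaw":0,"linear":[0,0,-0.5],"twist":0},{"jaw":0,"linear":[0,0,0],"twist":0},{"jaw":0,"linear":[0,0,0],"twist":0}]'
python3 -m pendant '[{"jaw":0,"linear":[-0.44,-1.2,0],"twist":0},{"jaw":0,"linear":[-0.66,-1.8,0],"twist":0},{"jaw":0,"linear":[-0.66,-1.8,0],"twist":0},{"jaw":0,"linear":[-0.66,-1.8,0],"twist":0},{"jaw":0,"linear":[-0.66,-1.8,0],"twist":0},{"jaw":0,"linear":[-0.66,-1.8,0],"twist":0},{"jaw":0,"linear":[-0.66,-1.8,0],"twist":0},{"jaw":0,"linear":[-0.66,-1.8,0],"twist":0},{"jaw":0,"linear":[-0.24,-0.65,0],"twist":0},{"jaw":0,"linear":[0,0,0],"twist":5},{"jaw":0,"linear":[0,0,0],"twist":6},{"jaw":0,"linear":[0,0,0],"twist":7}]'
python3 -m pendant '[{"jaw":0,"linear":[0,0,0],"twist":7},{"jaw":0,"linear":[0,0,0],"twist":7},{"jaw":0,"linear":[0,0,0],"twist":7},{"jaw":0,"linear":[0,0,0],"twist":7},{"jaw":0,"linear":[0,0,0],"twist":7},{"jaw":0,"linear":[0,0,0],"twist":7},{"jaw":0,"linear":[0,0,0],"twist":7},{"jaw":0,"linear":[0,0,0],"twist":7},{"jaw":0,"linear":[0,0,0],"twist":7},{"jaw":0,"linear":[0,0,0],"twist":7},{"jaw":0,"linear":[0,0,0],"twist":7},{"jaw":0,"linear":[0,0,0],"twist":7}]'
python3 -m pendant '[{"jaw":0,"linear":[0,0,0],"twist":7},{"jaw":0,"linear":[0,0,0],"twist":7},{"jaw":0,"linear":[0,0,0],"twist":7},{"jaw":0,"linear":[0,0,0],"twist":7},{"jaw":0,"linear":[0,0,0],"twist":7},{"jaw":0,"linear":[0,0,0],"twist":7},{"jaw":0,"linear":[0,0,0],"twist":7},{"jaw":0,"linear":[0,0,0],"twist":7},{"jaw":0,"linear":[0,0,0],"twist":6},{"jaw":0,"linear":[0,0,0],"twist":5},{"jaw":0,"linear":[0,0,0],"twist":0},{"jaw":0,"linear":[0,0,0],"twist":0}]'
python3 - <<'E'
from h import *
c=cam('wrist');cv2.imwrite('pics/w2.png',c['color']);np.savez('w2.npz',**c);W=pts(c)
near=(np.hypot(W[...,0]-.484,W[...,1]+.002)<.085)
for zt in(.004,.006):
    P,r=rim(c,near,.097,zt);print(len(P),r,P[:,2].mean())
goto((.484,-.002),-108.1)
E
```

```text
time: 5.28
position: [0.4313, 0.2826, 0.2259]
tool_rot: [0.118, 0.993, -0.0, -0.001]
ft_force: [0.1, -0.1, -0.7]
grip_width: 0.0672
grip_force: 40.0
time: 6.28
position: [0.4488, 0.1295, 0.2256]
tool_rot: [0.275, 0.961, -0.0, -0.001]
ft_force: [-0.3, 0.7, -2.1]
grip_width: 0.0677
grip_force: 40.0
time: 7.28
position: [0.4487, 0.1299, 0.2256]
tool_rot: [0.848, 0.53, -0.001, -0.001]
ft_force: [-0.6, -0.5, -1.9]
grip_width: 0.0677
grip_force: 40.0
time: 8.28
position: [0.4489, 0.1299, 0.2259]
tool_rot: [1.0, -0.022, -0.001, 0.0]
ft_force: [-0.5, -0.4, -0.8]
grip_width: 0.0675
grip_force: 40.0
2159 ((483.71392822265625, -1.3895225524902344), (69.21295166015625, 131.3723602294922), 71.82058715820312) 0.0962873054321113
2591 ((483.9337158203125, -1.4458198547363281), (69.25517272949219, 131.84295654296875), 71.77674865722656) 0.09556836205801919
TCP [0.4491 0.13   0.226 ] theta -92.47 shift cm [ 4.06 13.03 -0.  ] twist 15.63
```

View pics/w2.png

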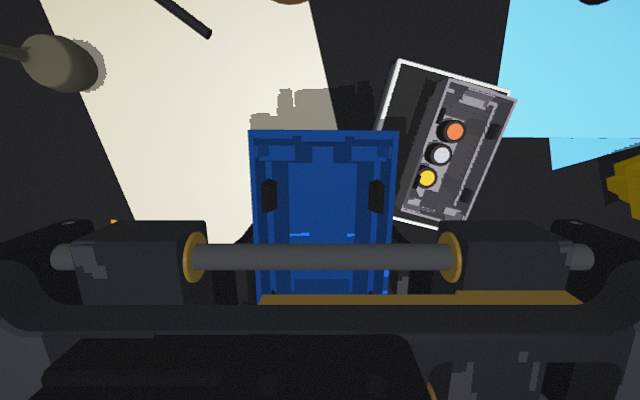

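Grey is clear at about (455,155). Blue's forward end is its plain end, at row 130. Now I'll measure how blue sits in the hand.

```bash
python3 - <<'E'
from h import *
c=load('w2.npz');W=pts(c);p,M=tool();T=(W-p)@M
m=blue(c)&(T[...,2]<-.010)&(T[...,2]>-.022)
m[225:]=0
P=T[m];print(len(P),P[:,0].max(),np.percentile(P[:,0],[99,99.7]),np.median(P[:,2]), P[:,1].min(),P[:,1].max())
# far edge line: max x per y bin ; side edges
ys=np.arange(-.03,.031,.006);e=[(y,P[abs(P[:,1]-y)<.003,0].max()) for y in ys]
print(np.round(np.array(e)*1000,1).tolist(),'slope deg',np.degrees(np.polyfit(*np.array(e).T,1)[0]))
xs=np.arange(.03,.06,.005)
for f in(np.min,np.max):
    e=np.array([(x,f(P[abs(P[:,0]-x)<.0025,1])) for x in xs if (abs(P[:,0]-x)<.0025).any()]);print((e*1000).round(1).tolist())
E
```

```text
2749 0.06655171007399502 [0.06654227 0.06654664] -0.014389376660803805 -0.033707667091587346 0.03485421660423786
[[-30.0, 66.5], [-24.0, 66.5], [-18.0, 66.5], [-12.0, 66.5], [-6.0, 66.6], [-0.0, 66.5], [6.0, 66.1], [12.0, 66.1], [18.0, 66.1], [24.0, 66.1], [30.0, 66.1]] slope deg -0.5398429085724535
[[30.0, -33.5], [35.0, -33.1], [40.0, -33.1], [45.0, -33.2], [50.0, -33.3], [55.0, -33.0]]
[[30.0, 34.4], [35.0, 34.4], [40.0, 34.5], [45.0, 34.7], [50.0, 34.6], [55.0, 34.7]]
```

```bash
python3 -m pendant '[{"jaw":0,"linear":[0,0,0],"twist":5},{"jaw":0,"linear":[0,0,0],"twist":6},{"jaw":0,"linear":[0,0,0],"twist":4.7},{"jaw":0,"linear":[0.5,0.76,0],"twist":0},{"jaw":0,"linear":[1,1.5,0],"twist":0},{"jaw":0,"linear":[1.1,1.8,0],"twist":0},{"jaw":0,"linear":[1.1,1.8,0],"twist":0},{"jaw":0,"linear":[1.1,1.8,0],"twist":0},{"jaw":0,"linear":[1.1,1.8,0],"twist":0},{"jaw":0,"linear":[1.1,1.5,0],"twist":0},{"jaw":0,"linear":[0.27,0.4,0],"twist":0},{"jaw":0,"linear":[0,0,0],"twist":0}]'
python3 -m pendant '[{"jaw":0,"linear":[0,0,0],"twist":0},{"jaw":0,"linear":[0,0,0],"twist":0},{"jaw":0,"linear":[0,0,0],"twist":0}]'
python3 - <<'E'
from h import *
goto((.4828,-.0006),-108.15)
E
```

```text
time: 9.33
position: [0.4835, -0.0023, 0.2264]
tool_rot: [0.987, -0.159, 0.0, 0.0]
ft_force: [-0.3, -0.2, -1.6]
grip_width: 0.0674
grip_force: 40.0
time: 9.58
position: [0.4824, 0.0003, 0.2265]
tool_rot: [0.987, -0.158, -0.0, -0.0]
ft_force: [0.0, 0.5, -2.4]
grip_width: 0.0677
grip_force: 40.0
TCP [4.824e-01 3.000e-04 2.265e-01] theta -108.2 shift cm [ 0.07  0.07 -0.  ] twist -0.05
```

```bash
python3 -m pendant '[{"jaw":0,"linear":[0.07,0.07,0.5],"twist":0},{"jaw":0,"linear":[0,0,1.2],"twist":0},{"jaw":0,"linear":[0,0,1.6],"twist":0},{"jaw":0,"linear":[0,0,1.6],"twist":0},{"jaw":0,"linear":[0,0,1.2],"twist":0},{"jaw":0,"linear":[0,0,0.7],"twist":0},{"jaw":0,"linear":[0,0,0.4],"twist":0},{"jaw":0,"linear":[0,0,0.3],"twist":0},{"jaw":0,"linear":[0,0,0.2],"twist":0},{"jaw":0,"linear":[0,0,0],"twist":0},{"jaw":0,"linear":[0,0,0],"twist":0},{"jaw":0,"linear":[0,0,0],"twist":0}]'
python3 - <<'E'
from h import *
goto((.4828,-.0006),-108.15); print(robot.get_obs()['ft_force'],robot.get_obs()['moment'])
E
```

```text
time: 10.58
position: [0.4838, -0.0016, 0.1501]
tool_rot: [0.987, -0.159, 0.001, 0.0]
ft_force: [-0.2, -0.2, -1.7]
grip_width: 0.068
grip_force: 40.0
TCP [ 0.4838 -0.0016  0.1501] theta -108.3 shift cm [-0.12 -0.07 -0.  ] twist -0.15
[-0.24988385 -0.15718209 -1.67049328] [0.09246865 0.15373435 0.01522724]
```

```bash
python3 -m pendant '[{"jaw":0,"linear":[-0.05,-0.03,0.2],"twist":0},{"jaw":0,"linear":[-0.05,-0.03,0.2],"twist":0},{"jaw":0,"linear":[0,0,0.1],"twist":0},{"jaw":0,"linear":[0,0,0],"twist":0},{"jaw":0,"linear":[0,0,0],"twist":0},{"jaw":0,"linear":[0,0,0],"twist":0}]'
python3 - <<'E'
from h import *
goto((.4828,-.0006),-108.15)
E
python3 -m pendant '[{"jaw":0,"linear":[0,0,0.15],"twist":0},{"jaw":0,"linear":[0,0,0.15],"twist":0},{"jaw":0,"linear":[0,0,0],"twist":0},{"jaw":0,"linear":[0,0,0],"twist":0}]'
```

```text
time: 11.08
position: [0.4826, -0.0007, 0.1445]
tool_rot: [0.987, -0.159, 0.0, 0.0]
ft_force: [0.2, 0.4, -1.7]
grip_width: 0.0674
grip_force: 40.0
TCP [ 0.4826 -0.0007  0.1445] theta -108.3 shift cm [ 0.01 -0.02  0.  ] twist -0.15
time: 11.42
position: [0.4825, -0.0007, 0.1414]
tool_rot: [0.987, -0.159, -0.0, -0.0]
ft_force: [-0.5, -0.0, -1.7]
grip_width: 0.0675
grip_force: 40.0
```

```bash
for i in 1; do python3 -m pendant '[{"jaw":0,"linear":[0,0,0.1],"twist":0},{"jaw":0,"linear":[0,0,0.1],"twist":0},{"jaw":0,"linear":[0,0,0],"twist":0},{"jaw":0,"linear":[0,0,0],"twist":0}]'; done
python3 -m pendant '[{"jaw":0,"linear":[0,0,0.1],"twist":0},{"jaw":0,"linear":[0,0,0],"twist":0},{"jaw":0,"linear":[0,0,0],"twist":0}]'
python3 -m pendant '[{"jaw":0,"linear":[0,0,0.1],"twist":0},{"jaw":0,"linear":[0,0,0],"twist":0},{"jaw":0,"linear":[0,0,0],"twist":0}]'
```

```text
time: 11.75
position: [0.4826, -0.0008, 0.1395]
tool_rot: [0.987, -0.159, 0.0, 0.0]
ft_force: [-0.8, -0.5, -0.9]
grip_width: 0.0671
grip_force: 40.0
time: 12.0
position: [0.4827, -0.0008, 0.1386]
tool_rot: [0.987, -0.159, 0.0, 0.0]
ft_force: [-0.5, -0.1, -1.0]
grip_width: 0.0677
grip_force: 40.0
time: 12.25
position: [0.4828, -0.0008, 0.1377]
tool_rot: [0.987, -0.159, 0.0, 0.0]
ft_force: [-0.8, -1.8, 1.7]
grip_width: 0.0677
grip_force: 40.0
```

```bash
python3 -m pendant '[{"jaw":0,"linear":[0,0,0.1],"twist":0},{"jaw":0,"linear":[0,0,0],"twist":0},{"jaw":0,"linear":[0,0,0],"twist":0}]'
python3 -m pendant '[{"jaw":0,"linear":[0,0,0.1],"twist":0},{"jaw":0,"linear":[0,0,0],"twist":0},{"jaw":0,"linear":[0,0,0],"twist":0}]'
python3 -m pendant '[{"jaw":0,"linear":[0,0,0.1],"twist":0},{"jaw":0,"linear":[0,0,0],"twist":0},{"jaw":0,"linear":[0,0,0],"twist":0}]'
```

```text
time: 12.5
position: [0.4828, -0.0008, 0.1367]
tool_rot: [0.987, -0.159, 0.0, 0.0]
ft_force: [-0.2, -0.6, 1.7]
grip_width: 0.0674
grip_force: 40.0
time: 12.75
position: [0.4828, -0.0008, 0.1357]
tool_rot: [0.987, -0.159, 0.0, 0.0]
ft_force: [-0.5, -1.3, 3.9]
grip_width: 0.0676
grip_force: 40.0
time: 13.0
position: [0.4829, -0.0008, 0.1347]
tool_rot: [0.987, -0.159, 0.0, 0.0]
ft_force: [-0.4, -1.2, 4.8]
grip_width: 0.0676
grip_force: 40.0
```

```bash
for i in 1; do python3 -m pendant '[{"jaw":0,"linear":[0,0,0.1],"twist":0},{"jaw":0,"linear":[0,0,0],"twist":0},{"jaw":0,"linear":[0,0,0],"twist":0}]'; done
python3 -m pendant '[{"jaw":0,"linear":[0,0,0.1],"twist":0},{"jaw":0,"linear":[0,0,0],"twist":0},{"jaw":0,"linear":[0,0,0],"twist":0}]'
python3 -m pendant '[{"jaw":0,"linear":[0,0,0.1],"twist":0},{"jaw":0,"linear":[0,0,0],"twist":0},{"jaw":0,"linear":[0,0,0],"twist":0}]'
python3 -m pendant '[{"jaw":0,"linear":[0,0,0.1],"twist":0},{"jaw":0,"linear":[0,0,0],"twist":0},{"jaw":0,"linear":[0,0,0],"twist":0}]'
```

```text
time: 13.25
position: [0.4829, -0.0008, 0.1337]
tool_rot: [0.987, -0.159, 0.0, 0.0]
ft_force: [-0.4, -0.5, 4.2]
grip_width: 0.0673
grip_force: 40.0
time: 13.5
position: [0.483, -0.0007, 0.1328]
tool_rot: [0.987, -0.159, 0.0, -0.0]
ft_force: [-1.4, -0.8, 6.0]
grip_width: 0.0679
grip_force: 40.0
time: 13.75
position: [0.483, -0.0007, 0.1319]
tool_rot: [0.987, -0.159, 0.001, -0.0]
ft_force: [0.0, -1.2, 8.0]
grip_width: 0.0675
grip_force: 40.0
time: 14.0
position: [0.4831, -0.0007, 0.131]
tool_rot: [0.987, -0.159, 0.001, -0.0]
ft_force: [-1.4, -1.6, 7.9]
grip_width: 0.0674
grip_force: 40.0
```

```bash
python3 -m pendant '[{"jaw":0,"linear":[0,0,0.1],"twist":0},{"jaw":0,"linear":[0,0,0],"twist":0},{"jaw":0,"linear":[0,0,0],"twist":0}]'
python3 -m pendant '[{"jaw":0,"linear":[0,0,0.1],"twist":0},{"jaw":0,"linear":[0,0,0],"twist":0},{"jaw":0,"linear":[0,0,0],"twist":0}]'
python3 -m pendant '[{"jaw":0,"linear":[0,0,0.1],"twist":0},{"jaw":0,"linear":[0,0,0],"twist":0},{"jaw":0,"linear":[0,0,0],"twist":0}]'
python3 - <<'E'
from h import *
c=cam('side');np.savez('s3.npz',**c);W=pts(c)
near=(np.hypot(W[...,0]-.484,W[...,1]+.002)<.09)
v=cv2.resize(c['color'][170:250,310:420],(660,480),interpolation=cv2.INTER_CUBIC);cv2.imwrite('pics/s3.png',v)
E
```

```text
time: 14.25
position: [0.4832, -0.0007, 0.13]
tool_rot: [0.987, -0.159, 0.001, -0.0]
ft_force: [-0.3, -1.0, 7.2]
grip_width: 0.0676
grip_force: 40.0
time: 14.5
position: [0.4832, -0.0007, 0.1292]
tool_rot: [0.987, -0.159, 0.001, -0.0]
ft_force: [-0.8, -0.6, 8.3]
grip_width: 0.0675
grip_force: 40.0
time: 14.75
position: [0.4832, -0.0007, 0.1283]
tool_rot: [0.987, -0.159, 0.001, -0.0]
ft_force: [-1.8, -0.3, 10.0]
grip_width: 0.0676
grip_force: 40.0
```

View pics/s3.png

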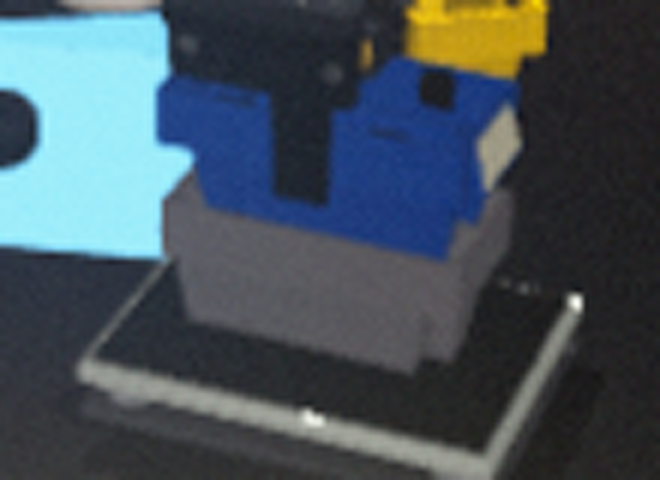

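Blue sits in grey, label end over plain end; I'll keep pressing.

```bash
python3 -m pendant '[{"jaw":0,"linear":[0,0,0.1],"twist":0},{"jaw":0,"linear":[0,0,0],"twist":0},{"jaw":0,"linear":[0,0,0],"twist":0}]'
python3 -m pendant '[{"jaw":0,"linear":[0,0,0.1],"twist":0},{"jaw":0,"linear":[0,0,0],"twist":0},{"jaw":0,"linear":[0,0,0],"twist":0}]'
python3 -m pendant '[{"jaw":0,"linear":[0,0,0.07],"twist":0},{"jaw":0,"linear":[0,0,0],"twist":0},{"jaw":0,"linear":[0,0,0],"twist":0}]'
```

```text
time: 15.05
position: [0.4832, -0.0007, 0.1275]
tool_rot: [0.987, -0.159, 0.001, 0.0]
ft_force: [-0.9, -1.6, 12.2]
grip_width: 0.0678
grip_force: 40.0
time: 15.3
position: [0.4833, -0.0007, 0.1272]
tool_rot: [0.987, -0.159, 0.001, 0.0]
ft_force: [-2.6, -0.4, 17.7]
grip_width: 0.0673
grip_force: 40.0
time: 15.55
position: [0.4832, -0.0007, 0.1271]
tool_rot: [0.987, -0.159, 0.001, 0.0]
ft_force: [-3.9, -0.8, 23.1]
grip_width: 0.0678
grip_force: 40.0
```

The platform is on its stops at 23 N and the height agrees with fully home (0.1343 less 7 mm). I'll ease up and release.

```bash
python3 -m pendant '[{"jaw":0,"linear":[0,0,-0.15],"twist":0},{"jaw":0,"linear":[0,0,-0.15],"twist":0},{"jaw":0,"linear":[0,0,-0.15],"twist":0},{"jaw":0,"linear":[0,0,-0.15],"twist":0},{"jaw":0,"linear":[0,0,-0.1],"twist":0},{"jaw":0,"linear":[0,0,-0.1],"twist":0},{"jaw":0,"linear":[0,0,0],"twist":0},{"jaw":0,"linear":[0,0,0],"twist":0}]'
python3 -m pendant '[{"jaw":0.85,"linear":[0,0,0],"twist":0},{"jaw":1,"linear":[0,0,0],"twist":0},{"jaw":1,"linear":[0,0,0],"twist":0},{"jaw":1,"linear":[0,0,0],"twist":0},{"jaw":1,"linear":[0,0,0],"twist":0}]'
```

```text
time: 16.22
position: [0.4831, -0.0008, 0.1327]
tool_rot: [0.987, -0.159, 0.0, -0.0]
ft_force: [1.6, -1.2, 1.1]
grip_width: 0.0676
grip_force: 40.0
time: 16.63
position: [0.4821, -0.0005, 0.1326]
tool_rot: [0.987, -0.159, -0.001, -0.0]
ft_force: [-1.0, 0.6, 0.5]
grip_width: 0.0856
grip_force: 0.0
```

```bash
python3 -m pendant '[{"jaw":1,"linear":[0,0,-0.7],"twist":0},{"jaw":1,"linear":[0,0,-1.5],"twist":0},{"jaw":1,"linear":[0,0,-2],"twist":0},{"jaw":1,"linear":[0,0,-2],"twist":0},{"jaw":1,"linear":[0,0,-2],"twist":0},{"jaw":1,"linear":[0,0,-2],"twist":0},{"jaw":1,"linear":[0,0,-1],"twist":0},{"jaw":1,"linear":[0,0,0],"twist":0}]'
python3 -m pendant '[{"jaw":1,"linear":[-0.1,1,0],"twist":0},{"jaw":1,"linear":[-0.2,2.15,0],"twist":0},{"jaw":1,"linear":[-0.2,2.15,0],"twist":0},{"jaw":1,"linear":[-0.2,2.15,0],"twist":0},{"jaw":1,"linear":[-0.2,2.15,0],"twist":0},{"jaw":1,"linear":[-0.2,2.15,0],"twist":0},{"jaw":1,"linear":[-0.2,2.15,0],"twist":0},{"jaw":1,"linear":[-0.2,2.15,0],"twist":0},{"jaw":1,"linear":[-0.2,2.15,0],"twist":0},{"jaw":1,"linear":[-0.2,2.15,0],"twist":0},{"jaw":1,"linear":[0,0,0],"twist":0},{"jaw":1,"linear":[0,0,0],"twist":0}]'
python3 -m pendant '[{"jaw":1,"linear":[0,0,0],"twist":0},{"jaw":1,"linear":[0,0,0],"twist":0}]'
python3 - <<'E'
from h import *
c=cam('wrist');cv2.imwrite('pics/w4.png',c['color']);W=pts(c)
for zt in(.004,.006):
    P,r=rim(c,yel(c)&(abs(W[...,0]-.4465)<.1)&(abs(W[...,1]+.3046)<.1),.061,zt);print(len(P),r)
goto(np.array(r[0])/1000,r[2])
m=(hsv(c)[...,1]<90)&(W[...,2]>.1)&(W[...,2]<.2)&(W[...,1]<-.25);print('bottle',W[m].mean(0) if m.any() else None)
s=cam('scene');W=pts(s);near=(np.hypot(W[...,0]-.484,W[...,1]+.002)<.09)
P=W[near&blue(s)];print('blue top z',np.percentile(P[:,2],[50,90,95,99]));print(rim(s,near&blue(s),.148)[1])
P,r=rim(s,near&blue(s),.148,.004);print(np.linalg.lstsq(np.c_[P[:,:2]-P[:,:2].mean(0),np.ones(len(P))],P[:,2],rcond=None)[0],len(P))
m=(hsv(s)[...,1]<90)&(W[...,2]>.05)&(W[...,2]<.22);m[:,:130]=0;m[:,190:]=0;m[:220]=0;print('bottle',np.nanpercentile(W[m],[5,95],axis=0))
E
```

```text
time: 17.3
position: [0.4841, -0.0009, 0.2477]
tool_rot: [0.987, -0.159, 0.003, 0.0]
ft_force: [0.4, -0.8, 0.7]
grip_width: 0.0866
grip_force: 0.0
time: 18.3
position: [0.3994, -0.1884, 0.2439]
tool_rot: [0.987, -0.161, -0.001, -0.001]
ft_force: [-0.3, 0.7, -0.0]
grip_width: 0.087
grip_force: 0.0
time: 18.47
position: [0.4004, -0.187, 0.2444]
tool_rot: [0.987, -0.159, -0.001, -0.001]
ft_force: [0.4, -0.4, 0.2]
grip_width: 0.0869
grip_force: 0.0
1218 ((445.4189758300781, -305.2938232421875), (68.35337829589844, 130.64598083496094), 19.871723175048828)
1381 ((445.4189758300781, -305.2938232421875), (68.35337829589844, 130.64598083496094), 19.871723175048828)
TCP [ 0.4005 -0.1869  0.2445] theta -108.23 shift cm [ 7.96  9.84 -0.01] twist -128.1
bottle None
blue top z [0.122677   0.14851156 0.15026175 0.15229516]
((486.0023498535156, -0.22499847412109375), (68.27267456054688, 134.4086456298828), 71.18904876708984)
[0.00647869 0.00922857 0.14831593] 233
bottle [[ 0.61003712 -0.41583766  0.06218388]
 [ 0.66860773 -0.35268524  0.19767492]]
```

View pics/w4.png

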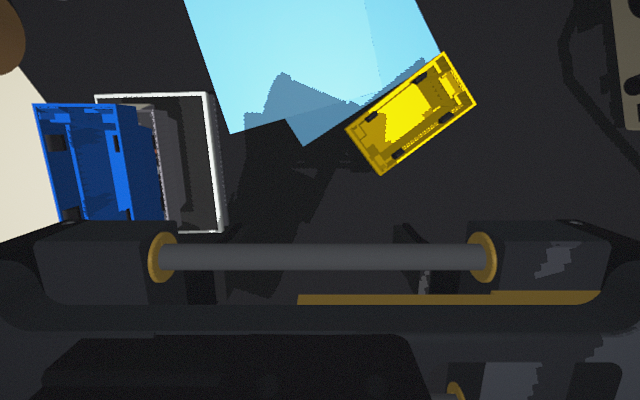

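Yellow is at (410,113), measured 68.4 x 130.6 mm. Blue's rim stands at about 0.1485 m and level, which is home. Next, over yellow and turn.

```bash
python3 -m pendant '[{"jaw":1,"linear":[0.76,0.94,0],"twist":-4},{"jaw":1,"linear":[0,0,0],"twist":4},{"jaw":1,"linear":[1.2,1.48,0],"twist":0},{"jaw":1,"linear":[1.2,1.48,0],"twist":0},{"jaw":1,"linear":[1.2,1.48,0],"twist":0},{"jaw":1,"linear":[1.2,1.48,0],"twist":0},{"jaw":1,"linear":[1.2,1.48,0],"twist":0},{"jaw":1,"linear":[1.2,1.48,0],"twist":0},{"jaw":1,"linear":[0,0,0],"twist":-3.9},{"jaw":1,"linear":[0,0,0],"twist":-6},{"jaw":1,"linear":[0,0,0],"twist":-7},{"jaw":1,"linear":[0,0,0],"twist":-7}]'
python3 -m pendant '[{"jaw":1,"linear":[0,0,0],"twist":-7},{"jaw":1,"linear":[0,0,0],"twist":-7},{"jaw":1,"linear":[0,0,0],"twist":-7},{"jaw":1,"linear":[0,0,0],"twist":-7},{"jaw":1,"linear":[0,0,0],"twist":-7},{"jaw":1,"linear":[0,0,0],"twist":-7},{"jaw":1,"linear":[0,0,0],"twist":-7},{"jaw":1,"linear":[0,0,0],"twist":-7},{"jaw":1,"linear":[0,0,0],"twist":-7},{"jaw":1,"linear":[0,0,0],"twist":-7},{"jaw":1,"linear":[0,0,0],"twist":-7},{"jaw":1,"linear":[0,0,0],"twist":-7}]'
python3 -m pendant '[{"jaw":1,"linear":[0,0,0],"twist":-7},{"jaw":1,"linear":[0,0,0],"twist":-7},{"jaw":1,"linear":[0,0,0],"twist":-6},{"jaw":1,"linear":[0,0,0],"twist":0},{"jaw":1,"linear":[0,0,0],"twist":0},{"jaw":1,"linear":[0,0,0],"twist":0}]'
python3 - <<'E'
from h import *
goto((.4456,-.3053),19.7)
E
```

```text
time: 19.57
position: [0.4458, -0.3054, 0.2446]
tool_rot: [0.999, 0.052, -0.0, -0.0]
ft_force: [-0.1, 0.3, -0.0]
grip_width: 0.0869
grip_force: 0.0
time: 20.57
position: [0.4458, -0.3052, 0.2447]
tool_rot: [0.707, 0.707, 0.0, -0.0]
ft_force: [-0.2, -0.6, -1.1]
grip_width: 0.0872
grip_force: 0.0
time: 21.07
position: [0.4456, -0.3057, 0.2448]
tool_rot: [0.577, 0.817, 0.0, -0.0]
ft_force: [-0.3, -0.5, 0.7]
grip_width: 0.0873
grip_force: 0.0
TCP [ 0.4456 -0.3057  0.2448] theta 19.52 shift cm [0.04 0.01 0.  ] twist -0.18
```

```bash
python3 -m pendant '[{"jaw":1,"linear":[0.04,0,1],"twist":-0.2},{"jaw":1,"linear":[0,0,2],"twist":0},{"jaw":1,"linear":[0,0,2],"twist":0},{"jaw":1,"linear":[0,0,2],"twist":0},{"jaw":1,"linear":[0,0,2],"twist":0},{"jaw":1,"linear":[0,0,2],"twist":0},{"jaw":1,"linear":[0,0,1],"twist":0},{"jaw":1,"linear":[0,0,0],"twist":0},{"jaw":1,"linear":[0,0,0],"twist":0},{"jaw":1,"linear":[0,0,0],"twist":0}]'
python3 - <<'E'
from h import *
goto((.4456,-.3053),19.7)
E
```

```text
time: 21.9
position: [0.4458, -0.3063, 0.1256]
tool_rot: [0.575, 0.818, -0.0, 0.001]
ft_force: [0.4, -0.4, -0.3]
grip_width: 0.0866
grip_force: 0.0
TCP [ 0.4458 -0.3063  0.1256] theta 19.79 shift cm [ 0.1   0.01 -0.  ] twist 0.09
```

```bash
python3 -m pendant '[{"jaw":1,"linear":[0.08,0,1.4],"twist":0},{"jaw":1,"linear":[0,0,1.6],"twist":0},{"jaw":1,"linear":[0,0,1.6],"twist":0},{"jaw":1,"linear":[0,0,1.6],"twist":0},{"jaw":1,"linear":[0,0,1.2],"twist":0},{"jaw":1,"linear":[0,0,0.5],"twist":0},{"jaw":1,"linear":[0,0,0],"twist":0},{"jaw":1,"linear":[0,0,0],"twist":0}]'
python3 -m pendant '[{"jaw":0,"linear":[0,0,0],"twist":0},{"jaw":0,"linear":[0,0,0],"twist":0},{"jaw":0,"linear":[0,0,0],"twist":0},{"jaw":0,"linear":[0,0,0],"twist":0},{"jaw":0,"linear":[0,0,0],"twist":0},{"jaw":0,"linear":[0,0,0],"twist":0},{"jaw":0,"linear":[0,0,0],"twist":0}]' 40
python3 - <<'E'
from h import *
goto((.4456,-.3053),19.7)
E
```

```text
time: 22.57
position: [0.4455, -0.3055, 0.0467]
tool_rot: [0.575, 0.818, -0.0, 0.001]
ft_force: [-0.1, -0.1, 0.4]
grip_width: 0.0871
grip_force: 0.0
time: 23.15
position: [0.4452, -0.3053, 0.0464]
tool_rot: [0.575, 0.818, -0.0, 0.0]
ft_force: [-0.4, 0.1, 5.4]
grip_width: 0.068
grip_force: 40.0
TCP [ 0.4452 -0.3053  0.0464] theta 19.8 shift cm [-0.02  0.03  0.  ] twist 0.1
```

```bash
python3 -m pendant '[{"jaw":0,"linear":[0,0,-0.5],"twist":0},{"jaw":0,"linear":[0,0,-1.5],"twist":0},{"jaw":0,"linear":[0,0,-2.4],"twist":0},{"jaw":0,"linear":[0,0,-2.4],"twist":0},{"jaw":0,"linear":[0,0,-2.4],"twist":0},{"jaw":0,"linear":[0,0,-2.4],"twist":0},{"jaw":0,"linear":[0,0,-2.4],"twist":0},{"jaw":0,"linear":[0,0,-2.4],"twist":0},{"jaw":0,"linear":[0,0,-2.4],"twist":0},{"jaw":0,"linear":[0,0,-1.2],"twist":0},{"jaw":0,"linear":[0,0,0],"twist":0},{"jaw":0,"linear":[0,0,0],"twist":0}]'
python3 -m pendant '[{"jaw":0,"linear":[0,0,0],"twist":5},{"jaw":0,"linear":[0,0,0],"twist":7},{"jaw":0,"linear":[0,0,0],"twist":7},{"jaw":0,"linear":[0,0,0],"twist":7},{"jaw":0,"linear":[0,0,0],"twist":7},{"jaw":0,"linear":[0,0,0],"twist":7},{"jaw":0,"linear":[0,0,0],"twist":7},{"jaw":0,"linear":[0,0,0],"twist":7},{"jaw":0,"linear":[0,0,0],"twist":7},{"jaw":0,"linear":[0,0,0],"twist":7},{"jaw":0,"linear":[0,0,0],"twist":7},{"jaw":0,"linear":[0,0,0],"twist":7}]'
python3 -m pendant '[{"jaw":0,"linear":[0,0,0],"twist":7},{"jaw":0,"linear":[0,0,0],"twist":7},{"jaw":0,"linear":[0,0,0],"twist":7},{"jaw":0,"linear":[0,0,0],"twist":7},{"jaw":0,"linear":[0,0,0],"twist":7},{"jaw":0,"linear":[0,0,0],"twist":7},{"jaw":0,"linear":[0,0,0],"twist":3.9},{"jaw":0,"linear":[0,0,0],"twist":0},{"jaw":0,"linear":[0,0,0],"twist":0}]'
python3 - <<'E'
from h import *
goto((.400,-.095),-108.15)
E
```

```text
time: 24.15
position: [0.4448, -0.3048, 0.2459]
tool_rot: [0.575, 0.818, -0.0, 0.0]
ft_force: [-1.0, 0.5, -1.1]
grip_width: 0.0678
grip_force: 40.0
time: 25.15
position: [0.4439, -0.304, 0.2435]
tool_rot: [0.971, 0.237, -0.001, -0.002]
ft_force: [-0.3, -1.4, -1.4]
grip_width: 0.0676
grip_force: 40.0
time: 25.9
position: [0.4442, -0.3043, 0.2442]
tool_rot: [0.988, -0.156, -0.001, -0.001]
ft_force: [-1.0, -0.1, -1.1]
grip_width: 0.0678
grip_force: 40.0
TCP [ 0.4442 -0.3043  0.2442] theta -107.99 shift cm [-10.67 -18.54   0.07] twist 0.16
```

```bash
python3 -m pendant '[{"jaw":0,"linear":[-0.5,-0.85,0],"twist":0.16},{"jaw":0,"linear":[-1.07,-1.85,0],"twist":0},{"jaw":0,"linear":[-1.07,-1.85,0],"twist":0},{"jaw":0,"linear":[-1.07,-1.85,0],"twist":0},{"jaw":0,"linear":[-1.07,-1.85,0],"twist":0},{"jaw":0,"linear":[-1.07,-1.85,0],"twist":0},{"jaw":0,"linear":[-1.07,-1.85,0],"twist":0},{"jaw":0,"linear":[-1.07,-1.85,0],"twist":0},{"jaw":0,"linear":[-1.07,-1.85,0],"twist":0},{"jaw":0,"linear":[-1.07,-1.85,0],"twist":0},{"jaw":0,"linear":[-0.5,-0.85,0],"twist":0},{"jaw":0,"linear":[0,0,0],"twist":0}]'
python3 -m pendant '[{"jaw":0,"linear":[0,0,0],"twist":0},{"jaw":0,"linear":[0,0,0],"twist":0}]'
python3 - <<'E'
from h import *
c=cam('wrist');cv2.imwrite('pics/w5.png',c['color']);np.savez('w5.npz',**c);W=pts(c)
near=blue(c)&(np.hypot(W[...,0]-.484,W[...,1]+.002)<.09)
for zt in(.004,.006):
    P,r=rim(c,near,.148,zt);print(len(P),r,P[:,2].mean())
p,M=tool();T=(W-p)@M
m=yel(c)&(T[...,2]<-.010)&(T[...,2]>-.022);m[225:]=0
P=T[m];ys=np.arange(-.03,.031,.006);print([round(1000*P[abs(P[:,1]-y)<.003,0].max(),1) for y in ys],np.median(P[:,2]))
for f in(np.min,np.max): print([round(1000*f(P[abs(P[:,0]-x)<.0025,1]),1) for x in np.arange(.03,.06,.005) if (abs(P[:,0]-x)<.0025).any()])
goto(np.array(r[0])/1000,r[2]-180)
E
```

```text
time: 26.9
position: [0.3999, -0.095, 0.2456]
tool_rot: [0.988, -0.157, -0.001, -0.001]
ft_force: [0.4, -0.3, -1.5]
grip_width: 0.0675
grip_force: 40.0
time: 27.07
position: [0.4023, -0.0984, 0.246]
tool_rot: [0.987, -0.159, 0.001, 0.0]
ft_force: [-0.2, -0.7, -0.8]
grip_width: 0.0676
grip_force: 40.0
2300 ((484.6329040527344, -1.2675933837890625), (69.46868133544922, 130.1224365234375), 71.80389404296875) 0.14757161488580195
2757 ((484.6487121582031, -1.2510910034179688), (69.47315979003906, 130.1168670654297), 71.77108001708984) 0.14681414539502052
[np.float64(65.7), np.float64(65.7), np.float64(65.7), np.float64(65.7), np.float64(65.7), np.float64(65.8), np.float64(65.8), np.float64(65.8), np.float64(65.8), np.float64(65.8), np.float64(65.8)] -0.014553345858321506
[np.float64(-34.4), np.float64(-34.5), np.float64(-34.2), np.float64(-34.6), np.float64(-34.6), np.float64(-34.3)]
[np.float64(33.8), np.float64(33.6), np.float64(33.7), np.float64(33.7), np.float64(33.7), np.float64(33.5)]
TCP [ 0.4023 -0.0986  0.246 ] theta -108.29 shift cm [  4.76 -11.82  -0.  ] twist -0.06
```

View pics/w5.png

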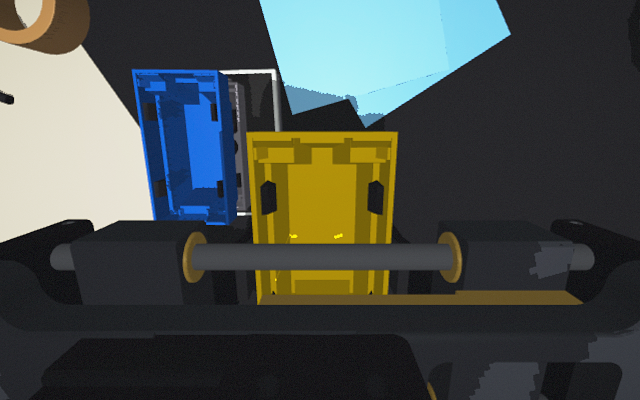

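Both forward ends are plain ends, with yellow held at (322,210) and blue at (185,145). Moving over blue.

```bash
python3 -m pendant '[{"jaw":0,"linear":[0.25,-0.65,0],"twist":0},{"jaw":0,"linear":[0.5,-1.25,0],"twist":0},{"jaw":0,"linear":[0.65,-1.65,0],"twist":0},{"jaw":0,"linear":[0.65,-1.65,0],"twist":0},{"jaw":0,"linear":[0.65,-1.65,0],"twist":0},{"jaw":0,"linear":[0.65,-1.65,0],"twist":0},{"jaw":0,"linear":[0.65,-1.65,0],"twist":0},{"jaw":0,"linear":[0.4,-1,0],"twist":0},{"jaw":0,"linear":[0.25,-0.61,0],"twist":0},{"jaw":0,"linear":[0,0,0],"twist":0},{"jaw":0,"linear":[0,0,0],"twist":0},{"jaw":0,"linear":[0,0,0],"twist":0}]'
python3 - <<'E'
from h import *
goto((.4834,-.0015),-108.2)
E
```

```text
time: 28.12
position: [0.482, -0.0008, 0.2457]
tool_rot: [0.987, -0.159, -0.0, 0.0]
ft_force: [0.8, 0.1, -1.5]
grip_width: 0.0676
grip_force: 40.0
TCP [ 0.482  -0.0008  0.2457] theta -108.29 shift cm [ 0.16  0.02 -0.  ] twist -0.09
```

```bash
python3 -m pendant '[{"jaw":0,"linear":[0.1,0,0.5],"twist":0},{"jaw":0,"linear":[0,0,1],"twist":0},{"jaw":0,"linear":[0,0,1.2],"twist":0},{"jaw":0,"linear":[0,0,1.2],"twist":0},{"jaw":0,"linear":[0,0,0.6],"twist":0},{"jaw":0,"linear":[0,0,0],"twist":0},{"jaw":0,"linear":[0,0,0],"twist":0},{"jaw":0,"linear":[0,0,0],"twist":0}]'
python3 - <<'E'
from h import *
goto((.4834,-.0015),-108.2)
E
```

```text
time: 28.78
position: [0.4839, -0.001, 0.2013]
tool_rot: [0.987, -0.159, 0.001, 0.0]
ft_force: [-0.1, 0.0, -1.3]
grip_width: 0.0673
grip_force: 40.0
TCP [ 0.4839 -0.001   0.2013] theta -108.28 shift cm [-0.03  0.07 -0.  ] twist -0.08
```

Good to within 1 mm. Lowering into blue to TCP z of about 0.168.

```bash
python3 -m pendant '[{"jaw":0,"linear":[0,0.04,0.4],"twist":0},{"jaw":0,"linear":[0,0,0.5],"twist":0},{"jaw":0,"linear":[0,0,0.5],"twist":0},{"jaw":0,"linear":[0,0,0.4],"twist":0},{"jaw":0,"linear":[0,0,0.3],"twist":0},{"jaw":0,"linear":[0,0,0.2],"twist":0},{"jaw":0,"linear":[0,0,0],"twist":0},{"jaw":0,"linear":[0,0,0],"twist":0},{"jaw":0,"linear":[0,0,0],"twist":0}]'
python3 - <<'E'
from h import *
goto((.4834,-.0015),-108.2)
E
python3 -m pendant '[{"jaw":0,"linear":[0,0,0.2],"twist":0},{"jaw":0,"linear":[0,0,0.2],"twist":0},{"jaw":0,"linear":[0,0,0.2],"twist":0},{"jaw":0,"linear":[0,0,0.1],"twist":0},{"jaw":0,"linear":[0,0,0],"twist":0},{"jaw":0,"linear":[0,0,0],"twist":0}]'
python3 - <<'E'
from h import *
goto((.4834,-.0015),-108.2)
E
```

```text
time: 29.53
position: [0.484, -0.0012, 0.1781]
tool_rot: [0.987, -0.159, 0.001, 0.0]
ft_force: [1.6, -0.4, 3.2]
grip_width: 0.0679
grip_force: 40.0
TCP [ 0.484  -0.0012  0.1781] theta -108.26 shift cm [-0.05  0.05 -0.  ] twist -0.06
time: 30.03
position: [0.4835, -0.0011, 0.1708]
tool_rot: [0.987, -0.159, 0.0, -0.0]
ft_force: [0.2, -0.3, 5.3]
grip_width: 0.0679
grip_force: 40.0
TCP [ 0.4835 -0.0011  0.1708] theta -108.26 shift cm [ 0.01  0.04 -0.  ] twist -0.06
```

```bash
python3 -m pendant '[{"jaw":0,"linear":[0,0,0.15],"twist":0},{"jaw":0,"linear":[0,0,0.15],"twist":0},{"jaw":0,"linear":[0,0,0],"twist":0},{"jaw":0,"linear":[0,0,0],"twist":0}]'
python3 -m pendant '[{"jaw":0,"linear":[0,0,0.15],"twist":0},{"jaw":0,"linear":[0,0,0.15],"twist":0},{"jaw":0,"linear":[0,0,0],"twist":0},{"jaw":0,"linear":[0,0,0],"twist":0}]'
python3 -m pendant '[{"jaw":0,"linear":[0,0,0.1],"twist":0},{"jaw":0,"linear":[0,0,0.1],"twist":0},{"jaw":0,"linear":[0,0,0],"twist":0},{"jaw":0,"linear":[0,0,0],"twist":0}]'
python3 -m pendant '[{"jaw":0,"linear":[0,0,0.1],"twist":0},{"jaw":0,"linear":[0,0,0.1],"twist":0},{"jaw":0,"linear":[0,0,0],"twist":0},{"jaw":0,"linear":[0,0,0],"twist":0}]'
```

```text
time: 30.37
position: [0.4834, -0.001, 0.1679]
tool_rot: [0.987, -0.159, 0.0, -0.0]
ft_force: [0.3, 0.7, 6.5]
grip_width: 0.0679
grip_force: 40.0
time: 30.7
position: [0.4834, -0.001, 0.1649]
tool_rot: [0.987, -0.159, 0.0, -0.0]
ft_force: [0.8, 0.0, 6.0]
grip_width: 0.0678
grip_force: 40.0
time: 31.03
position: [0.4834, -0.001, 0.163]
tool_rot: [0.987, -0.159, 0.0, -0.0]
ft_force: [-1.0, 0.5, 4.9]
grip_width: 0.0676
grip_force: 40.0
time: 31.37
position: [0.4834, -0.001, 0.1612]
tool_rot: [0.987, -0.159, 0.0, -0.0]
ft_force: [0.1, -0.7, 7.4]
grip_width: 0.0676
grip_force: 40.0
```

```bash
python3 -m pendant '[{"jaw":0,"linear":[0,0,0.1],"twist":0},{"jaw":0,"linear":[0,0,0.1],"twist":0},{"jaw":0,"linear":[0,0,0],"twist":0},{"jaw":0,"linear":[0,0,0],"twist":0}]'
python3 -m pendant '[{"jaw":0,"linear":[0,0,0.1],"twist":0},{"jaw":0,"linear":[0,0,0.1],"twist":0},{"jaw":0,"linear":[0,0,0],"twist":0},{"jaw":0,"linear":[0,0,0],"twist":0}]'
python3 -m pendant '[{"jaw":0,"linear":[0,0,0.1],"twist":0},{"jaw":0,"linear":[0,0,0],"twist":0},{"jaw":0,"linear":[0,0,0],"twist":0}]'
python3 -m pendant '[{"jaw":0,"linear":[0,0,0.1],"twist":0},{"jaw":0,"linear":[0,0,0],"twist":0},{"jaw":0,"linear":[0,0,0],"twist":0}]'
```

```text
time: 31.7
position: [0.4835, -0.001, 0.1594]
tool_rot: [0.987, -0.159, 0.0, -0.0]
ft_force: [-0.6, 0.3, 10.2]
grip_width: 0.0677
grip_force: 40.0
time: 32.03
position: [0.4836, -0.001, 0.1576]
tool_rot: [0.987, -0.159, 0.0, -0.0]
ft_force: [0.0, -0.3, 11.8]
grip_width: 0.0677
grip_force: 40.0
time: 32.28
position: [0.4837, -0.001, 0.1568]
tool_rot: [0.987, -0.159, 0.001, -0.0]
ft_force: [-0.7, -0.4, 12.8]
grip_width: 0.0676
grip_force: 40.0
time: 32.53
position: [0.4838, -0.001, 0.156]
tool_rot: [0.987, -0.159, 0.001, -0.0]
ft_force: [-1.3, 0.9, 13.6]
grip_width: 0.0675
grip_force: 40.0
```

```bash
python3 -m pendant '[{"jaw":0,"linear":[0,0,0.1],"twist":0},{"jaw":0,"linear":[0,0,0],"twist":0},{"jaw":0,"linear":[0,0,0],"twist":0}]'
python3 -m pendant '[{"jaw":0,"linear":[0,0,0.1],"twist":0},{"jaw":0,"linear":[0,0,0],"twist":0},{"jaw":0,"linear":[0,0,0],"twist":0}]'
python3 -m pendant '[{"jaw":0,"linear":[0,0,0.1],"twist":0},{"jaw":0,"linear":[0,0,0],"twist":0},{"jaw":0,"linear":[0,0,0],"twist":0}]'
```

```text
time: 32.78
position: [0.4839, -0.0011, 0.1552]
tool_rot: [0.987, -0.159, 0.001, 0.0]
ft_force: [-1.9, 0.2, 15.8]
grip_width: 0.0679
grip_force: 40.0
time: 33.03
position: [0.484, -0.0011, 0.1545]
tool_rot: [0.987, -0.159, 0.001, 0.0]
ft_force: [-1.1, 1.2, 17.4]
grip_width: 0.0674
grip_force: 40.0
time: 33.28
position: [0.4841, -0.0011, 0.1536]
tool_rot: [0.987, -0.159, 0.001, 0.0]
ft_force: [-1.4, 0.3, 17.6]
grip_width: 0.068
grip_force: 40.0
```

```bash
python3 -m pendant '[{"jaw":0,"linear":[0,0,0.1],"twist":0},{"jaw":0,"linear":[0,0,0],"twist":0},{"jaw":0,"linear":[0,0,0],"twist":0}]'
python3 -m pendant '[{"jaw":0,"linear":[0,0,0.08],"twist":0},{"jaw":0,"linear":[0,0,0],"twist":0},{"jaw":0,"linear":[0,0,0],"twist":0}]'
python3 - <<'E'
from h import *
c=cam('side');W=pts(c);np.savez('s6.npz',**c)
cv2.imwrite('pics/s6.png',cv2.resize(c['color'][155:245,310:420],(660,540),interpolation=cv2.INTER_CUBIC))
E
```

```text
time: 33.53
position: [0.4842, -0.0012, 0.1532]
tool_rot: [0.987, -0.159, 0.001, 0.0]
ft_force: [-3.2, 0.9, 22.4]
grip_width: 0.0674
grip_force: 40.0
time: 33.78
position: [0.4842, -0.0012, 0.1531]
tool_rot: [0.987, -0.159, 0.002, 0.0]
ft_force: [-3.7, 0.5, 28.3]
grip_width: 0.0678
grip_force: 40.0
```

View pics/s6.png

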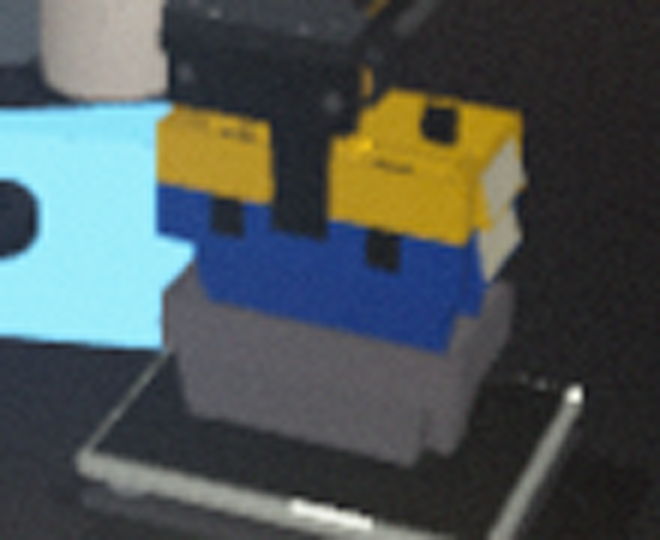

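The yellow band sits flush on blue's rim and it bottomed at the predicted height (0.1531). I'll ease up, release and check.

```bash
python3 -m pendant '[{"jaw":0,"linear":[0,0,-0.15],"twist":0},{"jaw":0,"linear":[0,0,-0.15],"twist":0},{"jaw":0,"linear":[0,0,-0.15],"twist":0},{"jaw":0,"linear":[0,0,-0.15],"twist":0},{"jaw":0,"linear":[0,0,-0.1],"twist":0},{"jaw":0,"linear":[0,0,0],"twist":0},{"jaw":0,"linear":[0,0,0],"twist":0}]'
python3 -m pendant '[{"jaw":0.85,"linear":[0,0,0],"twist":0},{"jaw":1,"linear":[0,0,0],"twist":0},{"jaw":1,"linear":[0,0,0],"twist":0},{"jaw":1,"linear":[0,0,0],"twist":0},{"jaw":1,"linear":[0,0,-0.5],"twist":0},{"jaw":1,"linear":[0,0,-1],"twist":0},{"jaw":1,"linear":[0,0,-2],"twist":0},{"jaw":1,"linear":[0,0,-2],"twist":0},{"jaw":1,"linear":[0,0,-2],"twist":0},{"jaw":1,"linear":[0,0,-2],"twist":0},{"jaw":1,"linear":[0,0,-2],"twist":0}]'
python3 -m pendant '[{"jaw":1,"linear":[-0.5,0.5,0],"twist":0},{"jaw":1,"linear":[-0.5,1,0],"twist":0},{"jaw":1,"linear":[-0.5,2,0],"twist":0},{"jaw":1,"linear":[-0.5,2,0],"twist":0},{"jaw":1,"linear":[-0.5,2,0],"twist":0},{"jaw":1,"linear":[-0.5,2,0],"twist":0},{"jaw":1,"linear":[-0.5,2,0],"twist":0},{"jaw":1,"linear":[0,0,0],"twist":0},{"jaw":1,"linear":[0,0,0],"twist":0},{"jaw":1,"linear":[0,0,0],"twist":0}]'
python3 - <<'E'
from h import *
for n in("scene","side"):
    c=cam(n);W=pts(c)
    near=(np.hypot(W[...,0]-.484,W[...,1]+.002)<.09)&yel(c)
    z=W[near][:,2];P,r=rim(c,near,.174,.005)
    print(n,np.percentile(z,[50,90,95,99]).round(4),r,len(P),np.linalg.lstsq(np.c_[P[:,:2]-P[:,:2].mean(0),np.ones(len(P))],P[:,2],rcond=None)[0].round(4))
    w={'scene':(130,230,250,360),'side':(155,245,310,420)}[n]
    cv2.imwrite(f'pics/f_{n}.png',cv2.resize(c['color'][w[0]:w[1],w[2]:w[3]],None,fx=4,fy=4,interpolation=cv2.INTER_CUBIC))
a=[cv2.resize(cv2.imread(f'pics/f_{n}.png'),(400,330)) for n in("scene","side")];cv2.imwrite('pics/f.png',np.hstack(a))
E
```

```text
time: 34.42
position: [0.4841, -0.0012, 0.1571]
tool_rot: [0.987, -0.159, 0.001, -0.0]
ft_force: [3.3, 0.3, 3.9]
grip_width: 0.0677
grip_force: 40.0
time: 35.33
position: [0.4828, -0.0009, 0.2732]
tool_rot: [0.987, -0.159, -0.0, -0.0]
ft_force: [0.6, 0.5, -0.3]
grip_width: 0.0866
grip_force: 0.0
time: 36.17
position: [0.4133, -0.0989, 0.2712]
tool_rot: [0.987, -0.159, -0.001, -0.001]
ft_force: [0.3, 0.1, -0.1]
grip_width: 0.0873
grip_force: 0.0
scene [0.1557 0.1746 0.1762 0.1776] ((485.14971923828125, 0.00225067138671875), (68.17680358886719, 135.18130493164062), 71.65802001953125) 220 [-0.001   0.0006  0.1739]
side [0.162  0.1727 0.1735 0.1746] ((484.7773742675781, -0.64434814453125), (74.16121673583984, 131.88583374023438), 71.79434204101562) 281 [-0.005  -0.0016  0.1721]
```

View pics/f.png

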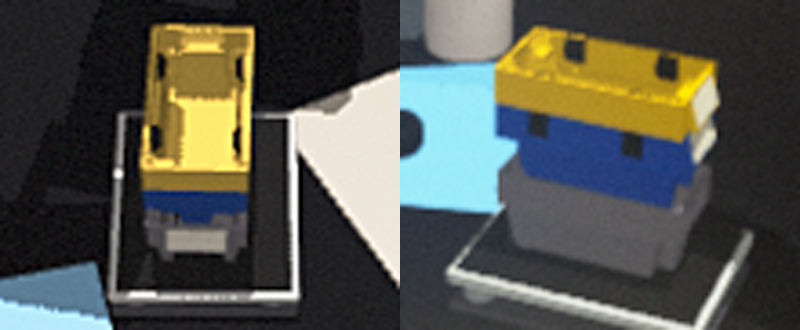

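The stack is level: the yellow band is flush on blue and its rim is at about 0.174 m, as expected. The gripper is clear, so I'm handing in.

```bash
python3 -c "
from rig import robot;print(robot.hand_in())"
```

```text
the job is handed in; nothing more can be done
None
```

I stacked the blue tote half a turn round on the grey one, nested the yellow tote in it, and handed the job in at about 36 s; both bottomed at their expected heights and look level and home in the last pictures, but the yellow press peaked at about 28 N, over the 25 N you call rough, and no verdict came back.

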